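Find the loose board in the carver's chest and push it open

ROBOT

A 6-joint arm with a two-finger parallel gripper is mounted at the origin on the work surface. World frame = base frame: x ahead of the robot, y to its left, z up, the work surface at z = 0. Lengths are in m, angles in rad, forces in N, time in s.
With the tool pointing down it reaches from about 0.4 to 0.825 m from the base axis. Payload 7 kg.
Tool frame: the origin (TCP) lies on the mounting face of the last link; the fingertips stand arm.tcp_to_tips ahead of it and the grasp point (between the pads) lies 159 mm ahead of it (arm.tcp_to_tips is the distance from the TCP to the fingertips, in m); z points along the fingers, y is the direction in which the jaws open and shut (so a half turn about z gives the same grasp; the last joint's range is limited). The gripper opens to 88 mm and grips with 3 to 60 N. Pads are 19 mm wide; open, the fingers measure 130 mm over their backs; the gripper's body (78 mm by 193 mm) begins 47 mm behind the grasp point.
Start: joints at [1.458, 0.359, 0.012, 0, -1.224, -0.288], TCP at [0.263, 0.621, 0.405] pointing down, gripper open.
Joint ranges: [-3.07, 3.07], [-1.43, 2.12], [-1.02, 1.25], [-3.03, 1.67], [-3.05, -0], [-3.03, 3.03]. Speed limits (rad/s): [2.39, 2.39, 3.01, 3.14, 3.14, 3.14].

INTERFACE

Orientations are given as [roll, pitch, yaw] about the fixed x, y, z axes, in that order (R = Rz(yaw) Ry(pitch) Rx(roll)).
In Python, from station import arm, cams, job_done, finder gives the robot as it stands.
- The arm moves only by the tool play_rows, never from a script. Its argument "targets" is a list that holds one entry, the list of rows, each a list of 4 numbers: the shift along the tool's x, y, z in m, then the turn about the tool's z in degrees. A call has 1 to 5 rows; each row is the pose to reach, as a shift and turn from the pose commanded when the call began, along the tool's axes at that moment; what a row does not reach only later rows make up. A row lasts 1/8 s, in which the tool goes at most 62.5 mm and 10.7 degrees, less where a joint would pass 70% of its speed; a pose out of reach is approached as far as the arm can. A call with a gripper value outside its range is refused whole. "grip" is the closure in counts, from 0 (fully open) to 255 (shut), set as the call begins (left out, the last holds). The fingers move at their own pace and stop on an object; "newtons" is the grip in N (left out, the last holds). Time passes only in rows, so rows that repeat a pose let the fingers close. It gives the time, the measured TCP pose, the force and the opening at its end, in the units of the state.
- arm.get_state(): the state, without advancing time (a new reading comes with each control period).
- cams.grab_frame(name): name is "scene" or "side" or "wrist"; returns (picture, depth): 400x640x3 uint8, red, green, blue; 400x640 float32, m along the optical axis (not along the pixel's ray), 0 where there is no reading.
- cams.camera_params(name): a dict with "intrinsics" (3x3 intrinsics, pixels), "D" ([k1, k2, p1, p2, k3] as OpenCV has them; the pictures are not rectified), "position" and "attitude" of the camera in the world. Camera axes: x right, y down, z forward; pixel columns grow to the right and rows downward; lengths in m; the calibration is good to about 2 mm. A picture is of the moment at which its call begins: read the wrist's pose just before it. camera_params takes no time and is no camera call; for the wrist camera it gives the pose at the moment of the call.
- job_done(): hands the job in, once; it reports no verdict.
Trained networks look in the newest picture that a camera, given by its name, has taken for a name from the list of things; names that differ only in an ending like _2 or _b are one class to them, and where a whole thing is asked for, a point or a joint stands for the part that bears it (a point fixed in the world has none). Each returns a list of dicts, best first, with "score" (0 to 1); they miss things now and then, are a little off and sometimes report something else, mostly with a low value. They report only what shows in the picture. A call takes as long as a camera call.
- finder.find_in(camera, query): "xyz" ([x, y, z] in m, in world coordinates, good to about 4 mm: the middle of the surface that is visible of it).
- finder.masks_of(camera, query): "mask" (400x640 bool, what is visible of it).
The state is a dict: "t": time; "q": joint angles; "qd": joint speeds; "joint_efforts": joint torques, N m; "eef_pos": TCP position; "ee_rot": TCP orientation; "force": force on the tool from outside, world axes, zero at the start; "moment": the same for the moment, N m; "width": finger opening in m.
Only numpy, scipy, OpenCV 4.12 (cv2) and the standard library are available. Lean on these libraries where they do the work, as an engineer would, in place of code of your own. Each camera call takes 0.05 s, during which the arm holds its last target. There are 200 camera calls.

TASK

Three of the four identical boards on top of the carver's chest are packed solid and one is free on its pivot: press on the dark round marks with the fingertips until you find the board that rocks, then push that board up and over until it stands fully open, leaning back against its stop, so that the gouges below can be reached. Take your hand away and leave it open; do not pick up, knock over or shift the figure, flask, mallet and half-carved block standing around.

Things in the scene. Friction and masses are not known exactly. Their poses are not given: they have to be found in the camera images.
- chest: Low wooden chest fixed to the table, 216 mm (x) by 414 mm (y), top 90 mm up. Origin: on its underside, below the middle of the four boards; x away from the robot, z up. Boards: flush with the top, 180 x 70 x 12 mm, spanning x = -90 to 90 mm, 4 mm gaps, centred at y = 111, 37, -37, -111 mm (boards 1 to 4). At +y the chest ends in a solid block 101 mm wide, elsewhere in 15 mm rims.
- pivot (a point): Middle of the pivot line of all four boards, fixed in the chest: chest x = +25 mm, y = 0, z = 84 mm; the line runs along the chest's y. Each board is 65 mm long beyond it (short far end) and 115 mm on the near side. Under a free board's far end is an empty bay, 71 mm wide, to 78 mm below the deck top, reaching to x = 93 mm; nothing there stops the fingers.
- mark1 (a point): Centre of the dark round mark (18 mm across) on the top face of board 1, on its centre line, 42 mm beyond the pivot line and 23 mm from its far end; moves with the board. Pressed here, a packed board gives 1 mm or less; the free one (a different one each time) tips down under a few newtons and its near end rises.
- mark2 (a point): Centre of the dark round mark (18 mm across) on the top face of board 2, on its centre line, 42 mm beyond the pivot line and 23 mm from its far end; moves with the board. Pressed here, a packed board gives 1 mm or less; the free one (a different one each time) tips down under a few newtons and its near end rises.
- mark3 (a point): Centre of the dark round mark (18 mm across) on the top face of board 3, on its centre line, 42 mm beyond the pivot line and 23 mm from its far end; moves with the board. Pressed here, a packed board gives 1 mm or less; the free one (a different one each time) tips down under a few newtons and its near end rises.
- mark4 (a point): Centre of the dark round mark (18 mm across) on the top face of board 4, on its centre line, 42 mm beyond the pivot line and 23 mm from its far end; moves with the board. Pressed here, a packed board gives 1 mm or less; the free one (a different one each time) tips down under a few newtons and its near end rises.
- board1 (a joint): Tilt of board 1 (rad): 0 shut and flush, grows as the far end goes down and the near end rises; 1.57 upright; 1.75 against its stop, fully open, leaning a little away from the robot. The pivot is stiff (about 0.06 N m; board 95 g), so the board stays where it is left.
- board2 (a joint): Tilt of board 2 (rad): 0 shut and flush, grows as the far end goes down and the near end rises; 1.57 upright; 1.75 against its stop, fully open, leaning a little away from the robot. The pivot is stiff (about 0.06 N m; board 95 g), so the board stays where it is left.
- board3 (a joint): Tilt of board 3 (rad): 0 shut and flush, grows as the far end goes down and the near end rises; 1.57 upright; 1.75 against its stop, fully open, leaning a little away from the robot. The pivot is stiff (about 0.06 N m; board 95 g), so the board stays where it is left.
- board4 (a joint): Tilt of board 4 (rad): 0 shut and flush, grows as the far end goes down and the near end rises; 1.57 upright; 1.75 against its stop, fully open, leaning a little away from the robot. The pivot is stiff (about 0.06 N m; board 95 g), so the board stays where it is left.
- figure: Small round turned wooden figure, 42 mm across, 76 mm tall, standing on the chest's solid end block; origin at the centre of its underside. Bystander.
- flask: Dark drinks flask, 64 mm across, 200 mm tall, standing on the table; origin at the centre of its underside. Bystander.
- mallet: Wooden mallet lying on the table: head 62 x 110 x 62 mm centred at x = +100 mm, handle 26 mm thick reaching to x = -130 mm; origin on the table below its handle, x towards the head. Bystander.
- carving: Half-carved wooden block standing on the table, foot 70 x 80 mm, 100 mm tall; origin at the centre of its underside. Bystander.

How it is judged:
On the way:
1. the free board has been made to rock: it is tipped clearly out of the deck (value of joint any of board1, board2, board3, board4 above 0.2 rad), for 0.1 s.
At the end, for the whole second after the job is handed in: One board stands open at more than 1.6 rad (fully open is 1.75) and at rest, the other three lie shut (under 0.1 rad), and the figure, flask, mallet and half-carved block are within 30 mm of where they were and upright as before (within 0.4 rad) (((value of joint board1 above 1.6 rad and value of joint each of board2, board3, board4 below 0.1 rad) or (value of joint board2 above 1.6 rad and value of joint each of board1, board3, board4 below 0.1 rad) or (value of joint board3 above 1.6 rad and value of joint each of board1, board2, board4 below 0.1 rad) or (value of joint board4 above 1.6 rad and value of joint each of board1, board2, board3 below 0.1 rad)) and velocity of joint each of board1, board2, board3, board4 below 0.1 rad/s and not (distance of figure from where it was at the start of the episode above 0.03 m or angle between figure's own z axis and vertical above 0.4 rad) and not (distance of flask from where it was at the start of the episode above 0.03 m or angle between flask's own z axis and vertical above 0.4 rad) and not (distance of mallet from where it was at the start of the episode above 0.03 m or angle between mallet's own z axis and vertical above 0.4 rad) and not (distance of carving from where it was at the start of the episode above 0.03 m or angle between carving's own z axis and vertical above 0.4 rad)); the robot touches nothing.
It fails at once if the little carved figure is shifted by more than 30 mm, lifted or tipped by more than 0.4 rad (distance of figure from where it was at the start of the episode above 0.03 m or angle between figure's own z axis and vertical above 0.4 rad).
It fails at once if the flask is shifted by more than 30 mm, lifted or tipped by more than 0.4 rad (distance of flask from where it was at the start of the episode above 0.03 m or angle between flask's own z axis and vertical above 0.4 rad).
It fails at once if the mallet is shifted by more than 30 mm, lifted or tipped by more than 0.4 rad (distance of mallet from where it was at the start of the episode above 0.03 m or angle between mallet's own z axis and vertical above 0.4 rad).
It fails at once if the half-carved block is shifted by more than 30 mm, lifted or tipped by more than 0.4 rad (distance of carving from where it was at the start of the episode above 0.03 m or angle between carving's own z axis and vertical above 0.4 rad).
It also fails if it takes over 51 s, if anything falls off the work surface, if the arm or the gripper's body presses on something with over 40 N, if the wrist force passes 120 N, or if a joint passes its speed limit or range.

## Working session

There is one attempt and no reset: what is moved stays moved. The work goes in short steps, Python scripts to look and compute and a tool call to move; the robot and the scene stay as the last step left them, time stands still between calls to the robot, and variables do not carry over. Pictures are saved under pics/ and viewed, about 8 in all and at most 12, crops included, and the job is handed in when it is done.

Besides the shell and the picture viewer there is one more tool, called after ">>>" by a JSON object that holds its "op" and its "data", one argument or row to a line. play_rows: Moves the arm, as the interface text tells. Its arguments: {"type":"object","properties":{"targets":{"type":"array","items":{"type":"array","items":{"type":"array","items":{"type":"number"}}}},"grip":{"type":"number"},"newtons":{"type":"number"}},"required":["targets"]}

```bash
mkdir -p pics; ls; python3 - <<'E'
from station import arm,cams,finder
import cv2,numpy as np
s=arm.get_state();print(s, getattr(arm,'tcp_to_tips',None))
for c in ["scene","side"]:
    im,d=cams.grab_frame(c);cv2.imwrite(f"pics/{c}0.png",im[:,:,::-1])
    p=cams.camera_params(c);print(c,p['position'])
    for q in ["mark1","mark2","mark3","mark4","chest","pivot","figure","flask","mallet","carving"]:
        try:print(c,q,[(np.round(r['xyz'],3).tolist(),round(r['score'],2)) for r in finder.find_in(c,q)][:5])
        except Exception as e:print(q,e)
E
```

```text
pics
{'t': 0.0, 'q': array([ 1.45806687e+00,  3.59389854e-01,  1.10470511e-02, -3.59327392e-04,
       -1.22412500e+00, -2.88103086e-01]), 'qd': array([ 0.00010072, -0.0004006 ,  0.00118356, -0.00070557, -0.00100119,
        0.00160949]), 'joint_efforts': array([ 1.81686799e-03, -5.82721066e+01,  2.93052292e+01,  6.99724495e+00,
        6.83402453e-03, -1.74524512e-04]), 'eef_pos': array([0.2632951 , 0.62130822, 0.40371373]), 'ee_rot': array([ 3.13989409e+00, -1.51102227e-04, -4.00954783e-01]), 'force': array([1.07629127, 0.18816337, 0.7340764 ]), 'moment': array([-0.01138129,  0.04051709,  0.00879922]), 'width': 0.08769988605075925} 0.1781
scene [ 1.18847268 -0.68306067  1.28002731]
scene mark1 [([0.554, 0.143, 0.093], 0.97), ([0.56, 0.062, 0.09], 0.93), ([0.576, -0.084, 0.092], 0.91), ([0.57, -0.009, 0.092], 0.85)]
scene mark2 [([0.554, 0.143, 0.093], 0.97), ([0.56, 0.062, 0.09], 0.93), ([0.576, -0.084, 0.092], 0.91), ([0.57, -0.009, 0.092], 0.85)]
scene mark3 [([0.554, 0.143, 0.093], 0.97), ([0.56, 0.062, 0.09], 0.93), ([0.576, -0.084, 0.092], 0.91), ([0.57, -0.009, 0.092], 0.85)]
[... 680 characters left out ...]
0.78), ([0.554, -0.015, 0.091], 0.69), ([0.567, -0.084, 0.093], 0.68)]
side mark3 [([0.542, 0.134, 0.087], 0.9), ([0.548, 0.062, 0.089], 0.78), ([0.554, -0.015, 0.091], 0.69), ([0.567, -0.084, 0.093], 0.68)]
side mark4 [([0.542, 0.134, 0.087], 0.9), ([0.548, 0.062, 0.089], 0.78), ([0.554, -0.015, 0.091], 0.69), ([0.567, -0.084, 0.093], 0.68)]
side chest [([0.539, -0.014, 0.088], 0.77)]
side pivot [([0.544, -0.017, 0.091], 0.84), ([0.55, 0.06, 0.09], 0.67)]
side figure [([0.522, 0.232, 0.128], 0.54)]
side flask [([0.434, -0.431, 0.141], 0.62)]
side mallet [([0.549, 0.439, 0.036], 0.7), ([0.556, -0.014, 0.09], 0.28)]
side carving [([0.623, -0.449, 0.044], 0.87), ([0.433, -0.429, 0.142], 0.57)]
```

View pics/scene0.png

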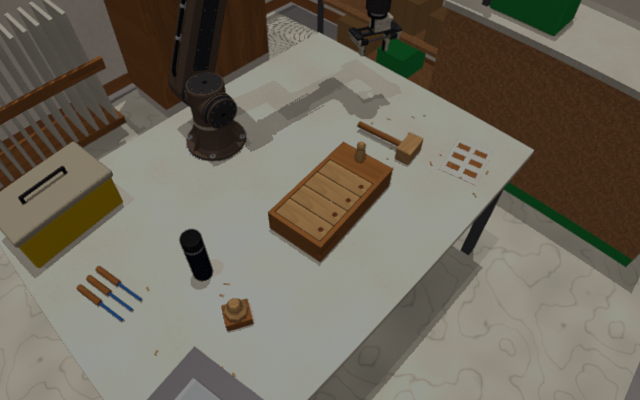

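```bash
cat > h.py <<'E'
from station import arm,cams,finder
import cv2,numpy as np
from scipy.spatial.transform import Rotation as Ro
def RT(c):
    p=cams.camera_params(c);a=np.array(p['attitude'])
    R=a if a.shape==(3,3) else Ro.from_euler('xyz',a).as_matrix() if a.size==3 else Ro.from_quat(a).as_matrix()
    return p,R,np.array(p['position'])
def onplane(c,uv,z):
    p,R,t=RT(c)
    n=cv2.undistortPoints(np.float64(uv).reshape(-1,1,2),np.array(p['intrinsics']),np.array(p['D'])).reshape(-1,2)
    r=np.c_[n,np.ones(len(n))]@R.T
    return t+r*((z-t[2])/r[:,2])[:,None]
E
python3 - <<'E'
from h import *
for c in ["scene","side"]:
    print(cams.camera_params(c)['attitude'])
    im,d=cams.grab_frame(c)
    for r in finder.masks_of(c,"mark1")[:5]:
        m=r['mask'];v,u=np.nonzero(m);uv=[u.mean(),v.mean()]
        print(c,np.round(uv,1),m.sum(),np.round(onplane(c,[uv],.09),4), np.median(d[m]))
E
```

```text
[-2.46493364 -0.01133825  0.75952972]
scene [332.2 191.6] 953 [[0.5571 0.064  0.09  ]] 1.5374705
scene [305.1 219.8] 1064 [[ 0.5735 -0.0813  0.09  ]] 1.4634426
scene [318.4 205.1] 997 [[ 0.5631 -0.0092  0.09  ]] 1.5015397
scene [345.  178.5] 938 [[0.5493 0.1375 0.09  ]] 1.5746927
[-2.19297924  0.00448492 -0.39772334]
side [326.7 199.2] 909 [[ 0.559  -0.0111  0.09  ]] 1.1810654
side [304.3 175.1] 714 [[0.546  0.1346 0.09  ]] 1.2872376
side [314.1 186.7] 852 [[0.5499 0.0629 0.09  ]] 1.2335701
side [339.1 213.2] 1020 [[ 0.5644 -0.0844  0.09  ]] 1.127409
side [351.9 309.7] 2494 [[ 0.4495 -0.3932  0.09  ]] 0.80007136
```

```bash
cat >> h.py <<'E'
def go(target,yaw=None):
    s=arm.get_state();R=Ro.from_euler('xyz',s['ee_rot']).as_matrix()
    d=R.T@(np.array(target)-s['eef_pos'])
    dy=0 if yaw is None else -np.degrees((yaw-s['ee_rot'][2]))
    print('t',round(s['t'],2),'pos',np.round(s['eef_pos'],4),'rot',np.round(s['ee_rot'],3),'F',np.round(s['force'],1),'w',round(s['width'],4),'=> row',np.round(d,4),round(dy,1))
E
python3 - <<'E'
from h import *
go([.58,.03,.42],.10)
E
```

```text
t 1.3 pos [0.2633 0.6215 0.4047] rot [ 3.142  0.    -0.401] F [-0.3 -0.5 -0.1] w 0.0876 => row [ 0.5223  0.421  -0.0153] -28.7
```

>>> {"op": "play_rows", "data": {
  "targets": [
    [[0.26,0.21,-0.015,-15],[0.26,0.21,-0.015,-15],[0.26,0.21,-0.015,-15],[0.26,0.21,-0.015,-15],[0.26,0.21,-0.015,-15]]
  ],
  "grip": 255,
  "newtons": 20
}}

```text
t: 1.92
eef_pos: [0.411, 0.3442, 0.4191]
ee_rot: [-3.141, -0.0, -0.139]
force: [0.7, 1.0, 0.9]
width: 0.0427
```

```bash
python3 - <<'E'
from h import *
go([.58,.03,.42],.10)
E
```

```text
t 1.93 pos [0.411  0.3442 0.4191] rot [-3.141 -0.    -0.139] F [0.7 1.  0.9] w 0.0427 => row [ 0.2108  0.2879 -0.001 ] -13.7
```

>>> {"op": "play_rows", "data": {
  "targets": [
    [[0.2,0.285,0,-13.5],[0.2,0.285,0,-13.5],[0.2,0.285,0,-13.5],[0.2,0.285,0,-13.5],[0.2,0.285,0,-13.5]]
  ]
}}

```text
t: 2.55
eef_pos: [0.5514, 0.0699, 0.4191]
ee_rot: [-3.141, -0.001, 0.097]
force: [1.8, 1.3, 0.0]
width: 0.0006
```

>>> {"op": "play_rows", "data": {
  "targets": [
    [[0,0,0,0],[0,0,0,0]]
  ]
}}

```text
t: 2.8
eef_pos: [0.5508, 0.0715, 0.4186]
ee_rot: [-3.141, 0.0, 0.095]
force: [-0.5, 0.5, 0.2]
width: 0.0008
```

```bash
python3 - <<'E'
from h import *
go([.58,.03,.42],.10)
p,R,t=RT("wrist");print(t)
im,d=cams.grab_frame("wrist");cv2.imwrite("pics/w1.png",im[:,:,::-1])
for r in finder.masks_of("wrist","mark1")[:5]:
    m=r['mask'];v,u=np.nonzero(m);(cx,cy),(w,h),a=cv2.minAreaRect(np.c_[u,v].astype(np.float32))
    print(r['score'],m.sum(),(u.min(),u.max(),v.min(),v.max()),np.round(onplane("wrist",[[u.mean(),v.mean()]],.09)[0,:2],4),np.median(d[m]))
    g=cv2.cvtColor(im,cv2.COLOR_RGB2GRAY).astype(float);g=cv2.GaussianBlur(g,(5,5),0)
    e=cv2.erode(m.astype(np.uint8),np.ones((9,9)))>0
    k=e&(g<0.65*np.median(g[e])); n,l,st,ce=cv2.connectedComponentsWithStats(k.astype(np.uint8))
    for i in range(1,n):
        if st[i,4]>30: print('   blob',st[i],np.round(ce[i],1),np.round(onplane("wrist",[ce[i]],.09)[0,:2],4))
E
```

```text
t 2.8 pos [0.5508 0.0715 0.4186] rot [-3.141  0.     0.095] F [-0.5  0.5  0.2] w 0.0008 => row [ 0.0251  0.0441 -0.0014] -0.3
[0.6177027  0.07812719 0.39792405]
0.93 9419 (np.int64(366), np.int64(444), np.int64(89), np.int64(221)) [ 0.5891 -0.0008] 0.30746785
   blob [398 105  18  18 239] [406.4 113.6] [0.6274 0.0021]
0.69 9459 (np.int64(293), np.int64(365), np.int64(88), np.int64(229)) [0.5804 0.0714] 0.30788785
0.67 10772 (np.int64(434), np.int64(519), np.int64(89), np.int64(252)) [ 0.5861 -0.0755] 0.31011206
   blob [475 106  17  17 234] [482.7 113.9] [ 0.6349 -0.0714]
```

View pics/w1.png

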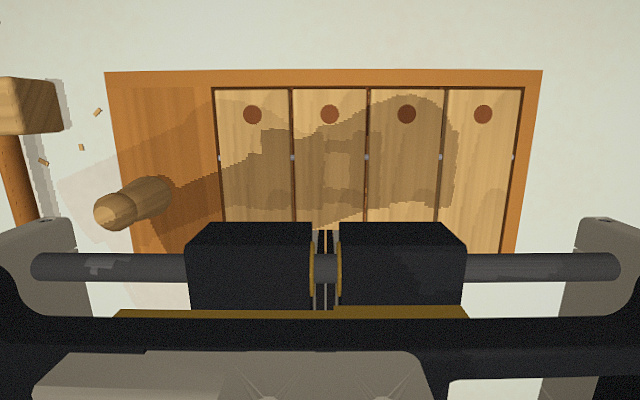

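```bash
python3 - <<'E'
from h import *
go([.62,.0757,.280],.102)
E
```

```text
t 2.9 pos [0.5505 0.0726 0.4188] rot [-3.141 -0.     0.098] F [ 0.4 -0.2  0.2] w 0.0004 => row [0.0695 0.0038 0.1388] -0.2
```

>>> {"op": "play_rows", "data": {
  "targets": [
    [[0.0695,0.004,0.139,0],[0.0695,0.004,0.139,0],[0.0695,0.004,0.139,0],[0.0695,0.004,0.139,0]]
  ]
}}

```text
t: 3.4
eef_pos: [0.6199, 0.0759, 0.2769]
ee_rot: [3.14, 0.005, 0.098]
force: [-0.5, 0.8, 0.3]
width: 0.0003
```

>>> {"op": "play_rows", "data": {
  "targets": [
    [[0,0,0.008,0],[0,0,0.011,0],[0,0,0.013,0],[0,0,0.015,0],[0,0,0.015,0]]
  ]
}}

```text
t: 4.03
eef_pos: [0.6206, 0.0747, 0.2653]
ee_rot: [-3.141, -0.001, 0.097]
force: [-0.5, 2.3, 2.1]
width: 0.0002
```

>>> {"op": "play_rows", "data": {
  "targets": [
    [[0,0,0.002,0],[0,0,0.004,0],[0,0,0.005,0],[0,0,0.005,0]]
  ]
}}

```text
t: 4.53
eef_pos: [0.6206, 0.0746, 0.2596]
ee_rot: [3.142, -0.0, 0.097]
force: [1.7, 1.2, 1.8]
width: 0.0003
```

>>> {"op": "play_rows", "data": {
  "targets": [
    [[0,0,0.004,0],[0,0,0.008,0],[0,0,0.012,0],[0,0,0.012,0]]
  ]
}}

```text
t: 5.03
eef_pos: [0.6201, 0.0743, 0.2469]
ee_rot: [3.141, 0.001, 0.096]
force: [-0.2, 0.7, 0.1]
width: 0.0005
```

```bash
python3 - <<'E'
from h import *
go([.62,.0757,.280],.102)
im,d=cams.grab_frame("side");cv2.imwrite("pics/s1.png",cv2.resize(im[120:280,220:440],None,fx=3,fy=3)[:,:,::-1])
E
```

```text
t 5.03 pos [0.6201 0.0743 0.2469] rot [3.141e+00 1.000e-03 9.600e-02] F [-0.2  0.7  0.1] w 0.0005 => row [ 0.     -0.0014 -0.0331] -0.3
```

View pics/s1.png

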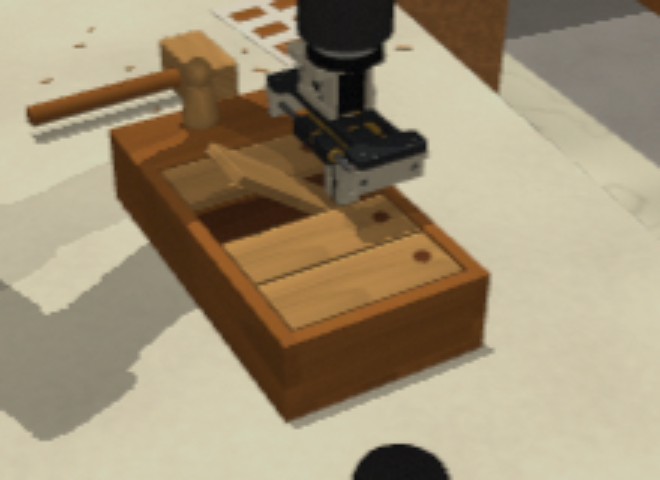

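Board 2 rocks: the picture shows it tilted, with its near end (at about 220,165) up out of the deck and the dark bay open below it. I'll press it deeper.

>>> {"op": "play_rows", "data": {
  "targets": [
    [[0,0,0.005,0],[0,0,0.01,0],[0,0,0.014,0],[0,0,0.017,0],[0,0,0.017,0]]
  ]
}}

```text
t: 5.7
eef_pos: [0.6203, 0.0746, 0.2302]
ee_rot: [3.141, 0.001, 0.097]
force: [-0.2, 1.0, 0.2]
width: 0.0003
```

```bash
python3 - <<'E'
from h import *
go([.62,.0757,.280],.102)
im,d=cams.grab_frame("side");cv2.imwrite("pics/s2.png",cv2.resize(im[120:280,220:440],None,fx=3,fy=3)[:,:,::-1])
# board-2 near end height from depth: points in chest frame
p,R,t=RT("side");v,u=np.mgrid[100:300,200:460];uv=np.c_[u.ravel(),v.ravel()].astype(float);z=d[v,u].ravel()
n=cv2.undistortPoints(uv.reshape(-1,1,2),np.array(p['intrinsics']),np.array(p['D'])).reshape(-1,2)
P=(np.c_[n,np.ones(len(n))]*z[:,None])@R.T+t
c,s=np.cos(.102),np.sin(.102);q=(P-[.557,.0321,0])@np.array([[c,-s,0],[s,c,0],[0,0,1]])
k=(q[:,1]>8)if 0 else (z>0)&(abs(q[:,1]-.037)<.03)&(q[:,0]>-.1)&(q[:,0]<.02)&(q[:,2]>.1)
b=q[k];print(len(b),'near end x',b[:,0].min(),'zmax',b[:,2].max())
k2=np.polyfit(b[:,0],b[:,2],1);print('tilt',-np.arctan(k2[0]))
E
```

```text
t 5.7 pos [0.6203 0.0746 0.2302] rot [3.141e+00 1.000e-03 9.700e-02] F [-0.2  1.   0.2] w 0.0003 => row [-0.0002 -0.0012 -0.0498] -0.3
68 near end x -0.046790907679942435 zmax 0.3559355676274977
tilt 0.6444792656513973
```

>>> {"op": "play_rows", "data": {
  "targets": [
    [[0,0,-0.06,0],[0,0,-0.12,0],[0,0,-0.175,0],[0,0,-0.175,0]]
  ]
}}

```text
t: 6.25
eef_pos: [0.6211, 0.0746, 0.4112]
ee_rot: [-3.14, -0.009, 0.097]
force: [0.0, 1.7, -0.1]
width: 0.0008
```

```bash
python3 - <<'E'
from h import *
go([.444,.0577,.405],.102)
E
```

```text
t 6.25 pos [0.6211 0.0746 0.4112] rot [-3.14  -0.009  0.097] F [ 0.   1.7 -0.1] w 0.0008 => row [-0.1779 -0.0003  0.0047] -0.3
```

>>> {"op": "play_rows", "data": {
  "targets": [
    [[-0.178,0,0,-0.3],[-0.178,0,0,-0.3],[-0.178,0,0,-0.3],[-0.178,0,0,-0.3]]
  ]
}}

```text
t: 6.75
eef_pos: [0.4397, 0.0563, 0.4055]
ee_rot: [-3.141, 0.0, 0.103]
force: [1.1, 0.7, 0.3]
width: 0.0007
```

```bash
python3 - <<'E'
from h import *
go([.444,.0577,.323],.102)
im,d=cams.grab_frame("side");cv2.imwrite("pics/s3.png",cv2.resize(im[120:280,220:440],None,fx=3,fy=3)[:,:,::-1])
E
```

```text
t 6.75 pos [0.4397 0.0563 0.4055] rot [-3.141  0.     0.103] F [1.1 0.7 0.3] w 0.0007 => row [ 0.0044 -0.0009  0.0825] 0.0
```

View pics/s3.png

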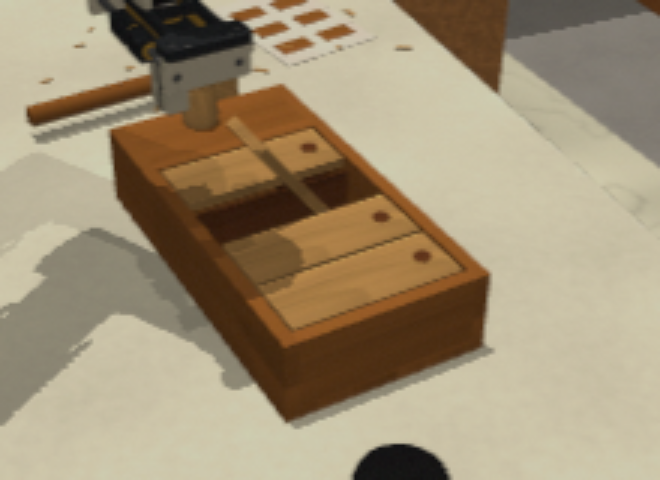

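The board has stayed tilted at about 50°, with its near end at (235,122). The hand is on the robot side, clear of it. Next I'll go down and push forward.

>>> {"op": "play_rows", "data": {
  "targets": [
    [[0,0,0.05,0],[0,0,0.082,0],[0,0,0.082,0],[0.03,0,0.082,0],[0.05,0,0.082,0]]
  ]
}}

```text
t: 7.42
eef_pos: [0.495, 0.0629, 0.3251]
ee_rot: [-3.142, -0.002, 0.102]
force: [0.1, -0.3, -0.2]
width: 0.0001
```

```bash
python3 - <<'E'
from h import *
c,s=np.cos(.102),np.sin(.102)
o=np.array([.557,.0321]);go([*(o+[c*.0205-s*.037,s*.0205+c*.037]),.325],.102)
E
```

```text
t 7.42 pos [0.495  0.0629 0.3251] rot [-3.142e+00 -2.000e-03  1.020e-01] F [ 0.1 -0.3 -0.2] w 0.0001 => row [0.079  0.     0.0002] 0.0
```

>>> {"op": "play_rows", "data": {
  "targets": [
    [[0.016,0,0,0],[0.032,0,0,0],[0.048,0,0,0],[0.062,0,0,0],[0.07,0,0,0]]
  ]
}}

```text
t: 8.05
eef_pos: [0.5634, 0.0697, 0.3235]
ee_rot: [3.142, 0.0, 0.102]
force: [-0.9, 0.4, 0.8]
width: 0.0003
```

>>> {"op": "play_rows", "data": {
  "targets": [
    [[0.004,0,0,0],[0.008,0,0,0],[0.011,0,0,0],[0.011,0,0,0]]
  ]
}}

```text
t: 8.55
eef_pos: [0.5736, 0.0707, 0.3237]
ee_rot: [-3.142, -0.0, 0.102]
force: [-0.3, 0.8, 0.1]
width: 0.0007
```

```bash
python3 - <<'E'
from h import *
c,s=np.cos(.102),np.sin(.102)
o=np.array([.557,.0321]);go([*(o+[c*.0205-s*.037,s*.0205+c*.037]),.325],.102)
im,d=cams.grab_frame("side");cv2.imwrite("pics/s4.png",cv2.resize(im[120:280,220:440],None,fx=3,fy=3)[:,:,::-1])
E
```

```text
t 8.55 pos [0.5736 0.0707 0.3237] rot [-3.142 -0.     0.102] F [-0.3  0.8  0.1] w 0.0007 => row [ 0.     -0.0003 -0.0013] -0.0
```

View pics/s4.png

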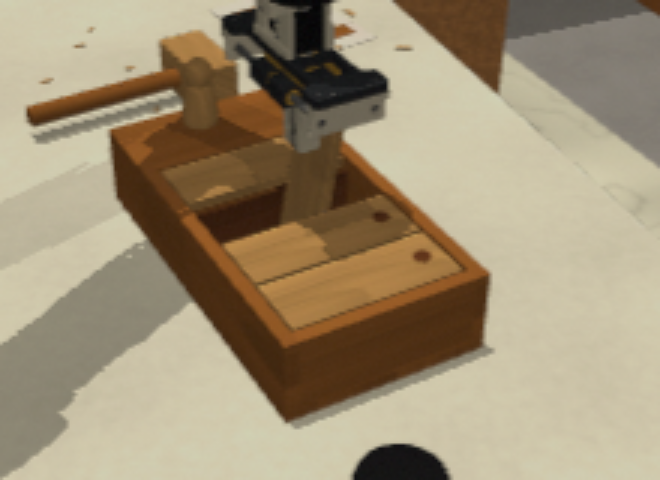

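The board is now about upright, with the fingertips behind it at (305,140). There is no stop force yet, so I'll push on gently.

>>> {"op": "play_rows", "data": {
  "targets": [
    [[0.003,0,0,0],[0.005,0,0,0],[0.005,0,0,0]]
  ]
}}

```text
t: 8.98
eef_pos: [0.5761, 0.0709, 0.3236]
ee_rot: [3.141, 0.006, 0.102]
force: [-16.0, 2.4, 11.1]
width: 0.0005
```

>>> {"op": "play_rows", "data": {
  "targets": [
    [[0.003,0,0,0],[0.004,0,0,0],[0.004,0,0,0]]
  ]
}}

```text
t: 9.35
eef_pos: [0.5776, 0.071, 0.3236]
ee_rot: [3.141, 0.012, 0.101]
force: [-30.3, 4.5, 22.4]
width: 0.0009
```

It's on the stop: the force rises steadily and the tool has stopped advancing. Backing off.

>>> {"op": "play_rows", "data": {
  "targets": [
    [[-0.02,0,0,0],[-0.06,0,0,0],[-0.1,0,0,0],[-0.13,0,-0.04,0],[-0.13,0,-0.09,0]]
  ]
}}

```text
t: 9.98
eef_pos: [0.4511, 0.0578, 0.4145]
ee_rot: [3.141, 0.001, 0.103]
force: [1.7, 1.9, 0.1]
width: 0.0009
```

```bash
python3 - <<'E'
from h import *
go([.444,.0577,.405],.102)
im,d=cams.grab_frame("side");a=cv2.resize(im[120:280,220:440],(400,300))
im2,d2=cams.grab_frame("scene");b=cv2.resize(im2[110:260,220:420],(400,300));cv2.imwrite("pics/s5.png",np.hstack([a,b])[:,:,::-1])
for cam,dd in (("side",d),("scene",d2)):
    p,R,t=RT(cam);v,u=np.mgrid[60:330,180:480];z=dd[v,u].ravel()
    n=cv2.undistortPoints(np.c_[u.ravel(),v.ravel()].astype(float).reshape(-1,1,2),np.array(p['intrinsics']),np.array(p['D'])).reshape(-1,2)
    P=(np.c_[n,np.ones(len(n))]*z[:,None])@R.T+t
    c,s=np.cos(.102),np.sin(.102);q=(P-[.557,.0321,0])@np.array([[c,-s,0],[s,c,0],[0,0,1]])
    k=(z>0)&(abs(q[:,1]-.037)<.03)&(q[:,0]>-.03)&(q[:,0]<.09)&(q[:,2]>.10)&(q[:,2]<.21)
    b=q[k];m=np.polyfit(b[:,2],b[:,0],1);print(cam,len(b),'tilt',np.pi/2+np.arctan(m[0]),'zmax',b[:,2].max(),'x at top',np.polyval(m,.195))
for q in ["figure","flask","mallet","carving"]:
    print(q,[np.round(r['xyz'],3).tolist() for r in finder.find_in("scene",q)][:1])
E
```

```text
t 9.97 pos [0.4511 0.0578 0.4145] rot [3.141e+00 1.000e-03 1.030e-01] F [1.7 1.9 0.1] w 0.0009 => row [-0.0071 -0.0006  0.0096] 0.0
side 368 tilt 1.768012067786877 zmax 0.1999098654366973 x at top 0.042595813138600315
scene 170 tilt 1.6957002297464785 zmax 0.20265176683360409 x at top 0.04664579521874565
figure [[0.533, 0.235, 0.134]]
flask [[0.584, 0.444, 0.045]]
mallet [[0.587, 0.445, 0.043]]
carving [[0.658, -0.433, 0.053]]
```

View pics/s5.png

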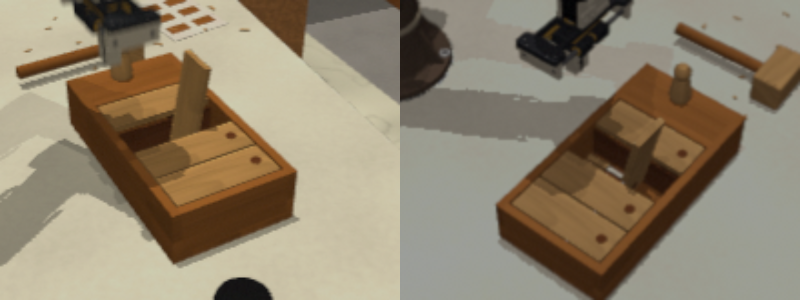

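Both views show board 2 leaning back, open about 1.70–1.77 rad, with its top at (195,55) on the left and (655,125) on the right. The other three boards are flush, the hand is clear and the figure is standing.

>>> {"op": "play_rows", "data": {
  "targets": [
    [[0,0,-0.01,0],[0,0,-0.01,0],[0,0,-0.01,0]]
  ]
}}

```text
t: 10.65
eef_pos: [0.4532, 0.0584, 0.4234]
ee_rot: [3.141, 0.001, 0.102]
force: [-0.0, 0.0, 0.0]
width: 0.0003
```

```bash
python3 -c "
from station import job_done
print(job_done())"
```

```text
the job is handed in; nothing more can be done
None
```

Board 2 was the free one, the first I pressed. I tipped it to about 0.9 rad from its mark, then pushed its raised end from the robot side until it met the stop at about 30 N. I then withdrew the hand and handed the job in at about 10.7 s.

- **Board:** depth readings put board 2 at 1.77 rad (side camera) and 1.70 rad (scene camera), against 1.6 needed. The other three boards look flush, and the hand touches nothing (0 N).
- **Bystanders:** the figure, mallet and carving were found within about 6 mm of where they started.
- **Check that failed:** the last flask detection was wrong, because it reported the mallet's position. The flask's position was therefore not re-measured. Its top still shows in the last side picture, and the arm never went near it.

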